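# Pin the spice caddy shut

## Robot

A 6-joint arm with a two-finger parallel gripper is mounted at the origin on a cart in front of the work surface, level with it; the furniture and walls round the work are solid. World frame = base frame: x ahead of the robot, y to its left, z up, the work surface at z = 0. Lengths are in m, angles in rad, forces in N, time in s.
With the tool pointing down it reaches from about 0.35 to 0.775 m from the base axis. Payload 5.5 kg.
Tool frame: the origin (TCP) lies where the fingers leave the gripper's body, on its centre line; the fingertips stand env.tip_reach ahead of it and the grasp point (between the pads) lies 54 mm ahead of it (env.tip_reach is the distance from the TCP to the fingertips, in m); z points along the fingers, y is the line along which they close (so a half turn about z gives the same grasp; the last joint's range is limited). The gripper opens to 85 mm and grips with 20 to 120 N. Pads are 22 mm wide; open, the fingers measure 114 mm over their backs; the gripper's body (76 mm by 85 mm) begins 54 mm behind the grasp point. The pads swing forward as they close: fully open they stand 13 mm farther back than shut.
Start: joints at [0.992, 0.313, 0.046, 1.304, 0, 1.431], TCP at [0.244, 0.521, 0.304] pointing down, gripper open.
Joint ranges: [-2.76, 2.76], [-0.86, 1.69], [-1.03, 1.26], [-2.2, 2.34], [-1.47, 1.5], [-3.14, 3.14]. Speed limits (rad/s): [2.57, 2.57, 3.14, 3.14, 3.14, 3.14].

## Interface

Orientations are given as a unit quaternion [w, x, y, z].
In Python, from workcell import status, optics, hand_in, env gives the robot as it stands.
- The arm moves only by the shell command python3 -m handwheel 'ROWS' [FORCE]. ROWS is a JSON object whose one key "deltas" holds a list of rows, each a list of 5 numbers: the opening, from -1 (shut) to 1 (fully open), then the shift along the tool's x, y, z in units of 40 mm (1.0 is 40 mm), then the turn about the tool's z in units of 10 degrees (1.0 is 10 degrees). In form: {"deltas": [[jaw, x, y, z, roll], ...]}. A call has 1 to 20 rows; each row shifts and turns the commanded pose from where the row before left it, along the tool's axes as they then stand; what a row does not reach is not made up. A row lasts 1/8 s, in which the tool goes at most 62.5 mm and 10.7 degrees, less where a joint would pass 70% of its speed; a pose out of reach is approached as far as the arm can. A call is refused whole if a number of a shift passes 1 or a number of a turn 1, either way. A call with a gripper value outside its range is refused whole. The fingers move at their own pace and stop on an object; FORCE is the grip in N (left out, the last holds). Time passes only in rows, so rows that do not move let the fingers close. It gives the time, the measured TCP pose, the force, the opening and the grip force at its end, in the units of the state.
- status.get_state(): the state, without advancing time (a new reading comes with each control period).
- optics.read_camera(name): name is "scene" or "side" or "wrist"; returns a dict with "frame" (420x560x3 uint8, red, green, blue), "depth" (420x560 float32, m along the optical axis (not along the pixel's ray), 0 where there is no reading), "vfov" (degrees; the focal length in pixels is half the picture's height over the tangent of half this angle, whatever the lens; pixels are square), "cx", "cy" (the principal point, pixels), "origin" and "attitude" of the camera in the world. Camera axes: x right, y down, z forward; pixel columns grow to the right and rows downward; lengths in m; the calibration is good to about 2 mm. A picture is of the moment at which its call begins.
- hand_in(): hands the job in; it is judged then, once.
The state is a dict: "clock": time; "joint_pos": joint angles; "qvel": joint speeds; "tau": joint torques, N m; "tcp_pos": TCP position; "orientation": TCP orientation; "wrist_force": force on the tool from outside, world axes, zero at the start; "ft_torque": the same for the moment, N m; "finger_gap": finger opening in m; "grip_force": force on a finger pad.
Only numpy, scipy, OpenCV 4.12 (cv2) and the standard library are available. Lean on these libraries where they do the work, as an engineer would, in place of code of your own. Each camera call takes 0.05 s, during which the arm holds its last target. There are 200 camera calls.

## Task

Swing the spice caddy's retaining bar fully home in front of the jars, then lock it there: take the long pin (the tallest of the three standing in the wooden block) and drop it from above through the caddy's upper lug, the eye of the bar and the lower lug until its collar sits on the upper lug, and let go.

Things in the scene. Friction and masses are not known exactly. Their poses are not given: they have to be found in the camera images.
- lock_pin: Long loose pin, 80 g, upright in one of 3 holes (55 mm apart) of a fixed wooden block 50 mm high, tip 40 mm deep. Steel shank 10 mm thick, 90 long; collar 38 wide, 6 thick; dark wooden grip 24 wide, 36 high on top. Origin: shank's lower end (10 mm over the worktop at the start); z up the pin; grip's middle at 114 mm. The two other pins look alike but have 40 mm shanks, so stand 50 mm lower.
- lug_hole (a point): Hole centre on the upper lug's top (z 108 mm), left front corner of a fixed wooden spice caddy. Two steel lugs, 24 mm holes: z 60-68 and 100-108 mm; the bar's eye comes between. Tray floor z 12. Axes: x to the caddy's back, y from the bar's pivot to here (pivot axis 220 mm away in -y), z up. Jars (118 mm high) from 25 mm in +x, end panel (118 mm high) 23 mm in +y.
- retaining_bar (a joint): Angle of the steel bar about its vertical pivot: 0 = fully home along the caddy's front, against its stop, eye (24 mm hole in a 40 mm plate, 220 mm from the pivot) in line with the lug holes; grows as the free end swings out to the caddy's front (-x of lug_hole), at most 1.1 rad. Stays where left; about 0.5 N at the knob moves it. Bar 14 mm wide, at z 78-90 mm.
- bar_knob (a point): Top centre (z 126 mm) of the dark wooden knob standing on the bar, 150 mm from the pivot; 20 mm in diameter, 36 mm high from the bar's top at z 90 mm, narrower at its foot. It moves and turns with the bar: y along the bar away from the pivot, x toward the jars (push it that way to close).

How it is judged:
On the way:
1. the retaining bar is swung fully home (value of joint retaining_bar below 0.06 rad), for 0.2 s.
At the end, for the whole second after the job is handed in: The bar is home (within 0.08 rad) and the long pin stands in the lugs, upright within 0.2 rad, its tip within 18 mm of the holes' axis and 80 to 95 mm below the upper lug's top (through all three holes, the collar down on or within 10 mm of the lug), at rest (value of joint retaining_bar below 0.08 rad and horizontal distance between lock_pin and lug_hole below 0.018 m and z of lock_pin in the frame of lug_hole between -0.095 and -0.08 m and angle between lock_pin's own z axis and vertical below 0.2 rad and linear speed of lock_pin below 0.02 m/s); the robot touches nothing.
It also fails if it takes over 64 s, if anything falls off the work surface, if the arm or the gripper's body presses on something with over 40 N, if the wrist force passes 120 N, or if a joint passes its speed limit or range.

## Working session

There is one attempt and no reset: what is moved stays moved. The work goes in short steps, Python scripts to look and compute and a shell command to move; the robot and the scene stay as the last step left them, time stands still between calls to the robot, and variables do not carry over. Pictures are saved under pics/ and viewed, at most 10 in all, crops included, and the job is handed in when it is done.

```bash
mkdir -p pics; cat > h.py <<'E'
import numpy as np, cv2
from scipy.spatial.transform import Rotation as R
from workcell import status, optics, env
def Rq(q): return R.from_quat([q[1],q[2],q[3],q[0]]).as_matrix()
def att(a):
    a=np.array(a,float); return a if a.shape==(3,3) else Rq(a)
def cam(n):
    c=optics.read_camera(n); c['f']=c['frame'].shape[0]/2/np.tan(np.radians(c['vfov'])/2); c['R']=att(c['attitude']); c['o']=np.array(c['origin']); return c
def ray(c,u,v):
    d=np.array([(u-c['cx'])/c['f'],(v-c['cy'])/c['f'],1.]); return c['R']@d
def onz(c,u,v,z):
    d=ray(c,u,v); return c['o']+d*(z-c['o'][2])/d[2]
def cloud(c):
    h,w=c['depth'].shape; v,u=np.mgrid[:h,:w]; D=c['depth']
    p=np.stack([(u-c['cx'])/c['f']*D,(v-c['cy'])/c['f']*D,D],-1)@c['R'].T+c['o']
    p[D<=0]=np.nan; return p
def proj(c,p):
    q=c['R'].T@(np.array(p)-c['o']); return q[:2]/q[2]*c['f']+[c['cx'],c['cy']]
def tri(c1,p1,c2,p2):
    A=[];b=[]
    for c,p in((c1,p1),(c2,p2)):
        d=ray(c,*p); d/=np.linalg.norm(d); P=np.eye(3)-np.outer(d,d); A.append(P); b.append(P@c['o'])
    return np.linalg.solve(sum(A),sum(b))
def save(n,c): cv2.imwrite('pics/'+n+'.png',c['frame'][...,::-1])
E
python3 - <<'E'
from h import *
s=status.get_state(); print(s['clock'],s['tcp_pos'],s['orientation'],env.tip_reach)
for n in('scene','side','wrist'):
    c=cam(n); print(n,c['o'],c['attitude'],c['f'],c['cx'],c['cy'],(c['depth']>0).mean()); save(n+'0',c); np.save('pics/'+n+'0.npy',c,allow_pickle=True)
E
```

```text
0.0 [0.244085   0.52021465 0.30300441] [-3.20682965e-04  2.17628193e-01  9.76031332e-01 -8.40151572e-04] 0.0726
scene [-0.14743858 -0.26665644  0.95002077] [-0.29062234  0.80883767 -0.48017955  0.17535075] 440.3986452236056 285.301743188577 214.09736244057277 0.9961777210884354
side [-0.06025832 -0.70506439  0.93761209] [-0.39901506  0.86728676 -0.2727392   0.11922246] 529.2340750069255 277.5518652539857 205.70336896849355 0.9959651360544217
wrist [0.17516693 0.55292988 0.3730017 ] [0.12873928 0.83397196 0.53051386 0.08044877] 322.68521464971764 280.3716667717639 213.92162816420907 0.9959821428571428
```

View pics/scene0.png

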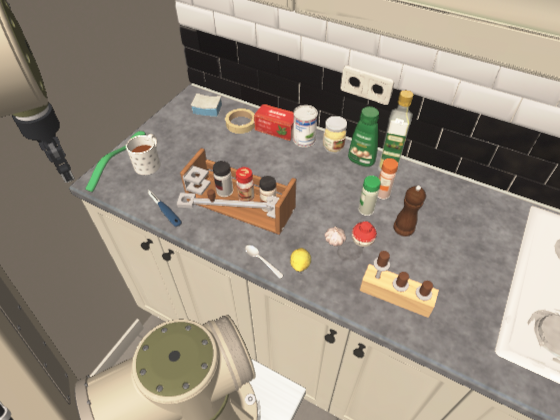

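View pics/side0.png

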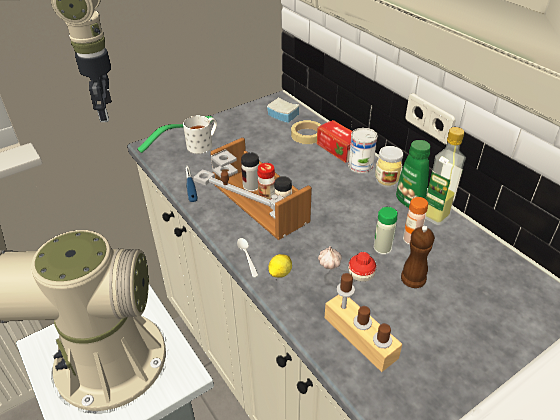

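The scene view shows the caddy at about (240,190) with the bar's eye at (187,200). The pin block is at (400,285), and its leftmost pin, top at (382,260), stands tallest. The side view agrees, with the tall pin at (346,285). Next I'll zoom in on the caddy.

```bash
python3 - <<'E'
from h import *
a=np.load('pics/scene0.npy',allow_pickle=True).item();b=np.load('pics/side0.npy',allow_pickle=True).item()
A=cv2.resize(a['frame'][140:240,170:310],None,fx=5.6,fy=5.6,interpolation=3)[:,:784]
cv2.imwrite('pics/za.png',A[...,::-1])
B=cv2.resize(b['frame'][130:240,185:325],None,fx=5.4,fy=5.4,interpolation=3)
cv2.imwrite('pics/zb.png',B[...,::-1])
for n,c,pts in(('scene',a,[(200,175),(187,200),(211,193),(267,205),(270,180),(382,258),(402,278),(427,288)]),('side',b,[(224,158),(203,177),(225,172),(346,282),(363,315),(383,332)])):
    P=cloud(c); print(n)
    for u,v in pts: print((u,v),P[v,u].round(3))
E
```

```text
scene
(200, 175) [0.479 0.33  0.107]
(187, 200) [0.456 0.377 0.003]
(211, 193) [0.429 0.258 0.121]
(267, 205) [0.476 0.12  0.103]
(270, 180) [0.547 0.152 0.114]
(382, 258) [ 0.436 -0.197  0.141]
(402, 278) [ 0.442 -0.251  0.092]
(427, 288) [ 0.445 -0.309  0.091]
side
(224, 158) [0.486 0.362 0.087]
(203, 177) [0.445 0.425 0.   ]
(225, 172) [0.431 0.256 0.129]
(346, 282) [ 0.44  -0.205  0.136]
(363, 315) [ 0.442 -0.26   0.088]
(383, 332) [ 0.443 -0.314  0.092]
```

View pics/za.png

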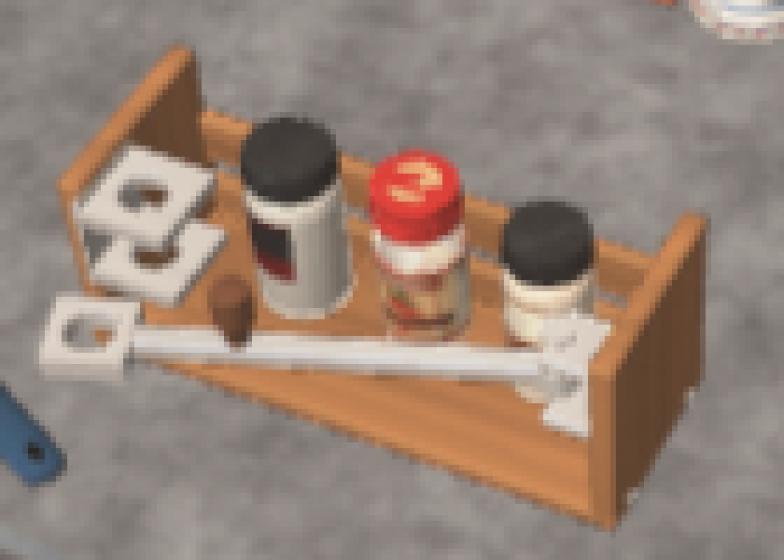

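View pics/zb.png

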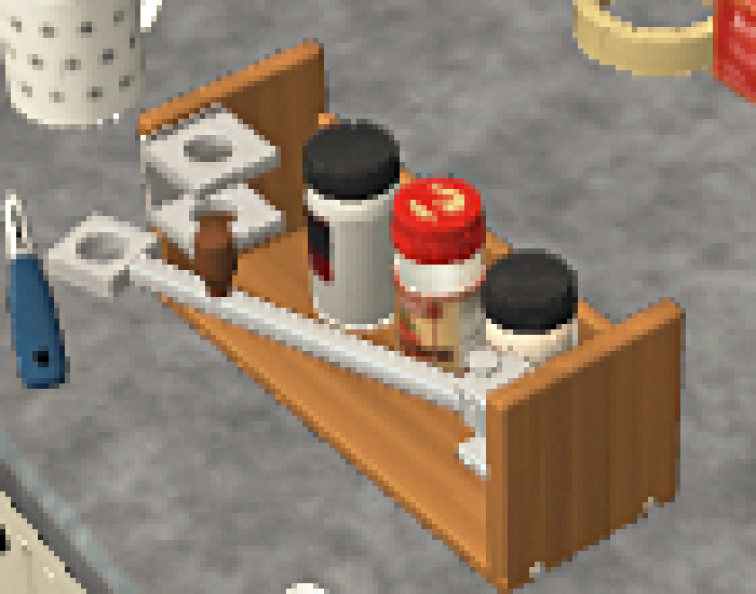

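Both crops show the upper lug's hole, near scene (197,174.6) and side (224,158). The knob top is at scene (211,190.5) and side (225,171), and the eye at scene (186,199) and side (204,175). Next I triangulate.

```bash
python3 - <<'E'
from h import *
a=np.load('pics/scene0.npy',allow_pickle=True).item();b=np.load('pics/side0.npy',allow_pickle=True).item()
for n,p,q,z in(('lug',(196.8,174.6),(223.9,157.8),.108),('knob',(211.2,190.5),(224.8,170.7),.126),('eye',(186.4,198.9),(203.9,175.4),.09)):
    print(n,tri(a,p,b,q).round(4),onz(a,*p,z).round(4),onz(b,*q,z).round(4))
for n,c in(('scene',a),('side',b)):
    P=cloud(c); hsv=cv2.cvtColor(c['frame'],cv2.COLOR_RGB2HSV)
    # grips: dark brown points around the block
    m=(P[...,1]<-.15)&(P[...,1]>-.36)&(P[...,0]>.38)&(P[...,0]<.5)&(P[...,2]>.06)
    d=m&(hsv[...,2]<110)&(hsv[...,1]>80)
    k,l,st,ce=cv2.connectedComponentsWithStats(d.astype(np.uint8))
    for i in range(1,k):
        if st[i,4]>20:
            Q=P[l==i]; zt=np.percentile(Q[:,2],95); T=Q[Q[:,2]>zt-.006]
            vv,uu=np.nonzero(l==i)
            print(n,st[i],ce[i].round(1),'top',zt.round(3),T[:,:2].mean(0).round(4),T[:,:2].min(0).round(3),T[:,:2].max(0).round(3))
    # steel lug plate points at .1-.112
    m=(abs(P[...,2]-.108)<.004)&(P[...,0]>.4)&(P[...,0]<.56)&(P[...,1]>.26)&(P[...,1]<.4)&(hsv[...,1]<40)&(hsv[...,2]>130)
    r=cv2.minAreaRect((P[m][:,:2]*1000).astype(np.float32)); print('lugplate',r,m.sum())
    m=(P[...,2]>.085)&(P[...,2]<.125)&(P[...,0]>.4)&(P[...,0]<.65)&(P[...,1]>.05)&(P[...,1]<.4)&(hsv[...,1]>110)&(hsv[...,0]<15)&(hsv[...,2]>100)
    print('wood',P[m][:,2].max(),m.sum())
E
```

```text
lug [0.473  0.3356 0.1097] [0.4751 0.3372 0.108 ] [0.4733 0.337  0.108 ]
knob [0.4296 0.255  0.1329] [0.4331 0.2588 0.126 ] [0.4351 0.2643 0.126 ]
eye [0.4016 0.3204 0.0911] [0.4027 0.3214 0.09  ] [0.4018 0.3215 0.09  ]
scene [382 258   7   8  23] [385.  262.3] top 0.138 [ 0.44   -0.2066] [ 0.438 -0.209] [ 0.445 -0.204]
scene [420 285   4   8  21] [421.3 288.5] top 0.089 [ 0.4463 -0.2992] [ 0.443 -0.301] [ 0.452 -0.297]
lugplate ((475.1012268066406, 340.5420227050781), (53.43069839477539, 51.58130645751953), 2.7084314823150635) 213
wood 0.12451546709853423 635
side [341 277  12  15 109] [346.5 285.5] top 0.138 [ 0.4431 -0.2048] [ 0.435 -0.209] [ 0.455 -0.192]
side [358 312  12  13 103] [363.1 318.4] top 0.089 [ 0.4445 -0.2595] [ 0.438 -0.265] [ 0.455 -0.246]
side [377 328  14  15 108] [383.3 336.2] top 0.09 [ 0.4496 -0.3153] [ 0.442 -0.32 ] [ 0.462 -0.303]
lugplate ((474.2691955566406, 341.8304748535156), (51.257144927978516, 52.32682418823242), 2.34181809425354) 174
wood 0.12479440697674393 905
```

```bash
cat >> h.py <<'E'
def go(*t):
    s=status.get_state(); r=Rq(s['orientation']); d=r.T@(np.array(t)-s['tcp_pos'])
    print('t',s['clock'],'tcp',np.round(s['tcp_pos'],4),'toolx',r[:,0].round(3),'tooly',r[:,1].round(3),'F',np.round(s['wrist_force'],1)); print('units',(d/.04).round(3))
E
python3 -m handwheel '{"deltas":[[-1,0,0,0,-0.93],[-1,0,0,0,-0.93],[-1,0,0,0,-0.93],[-1,0,0,0,0]]}' 40
python3 - <<'E'
from h import *
go(.386,.239,.303)
a=np.load('pics/scene0.npy',allow_pickle=True).item();b=np.load('pics/side0.npy',allow_pickle=True).item()
P=np.concatenate([cloud(a).reshape(-1,3),cloud(b).reshape(-1,3)])
for x in np.arange(.35,.65,.05):
    print(round(x,2),[ (lambda m:round(float(P[m][:,2].max()),2) if m.any() else 0)((abs(P[:,0]-x-.025)<.025)&(abs(P[:,1]-y-.025)<.025)&(P[:,2]<.4)) for y in np.arange(-.35,.45,.05)])
E
```

```text
clock: 0.65
tcp_pos: [0.2442, 0.5204, 0.3036]
orientation: [-0.0, -0.023, 1.0, -0.0]
wrist_force: [0.8, 0.4, 0.2]
finger_gap: 0.0122
grip_force: 0.0
t 0.65 tcp [0.2442 0.5204 0.3036] toolx [-0.999 -0.046  0.   ] tooly [-0.046  0.999 -0.   ] F [0.8 0.4 0.2]
units [-3.214 -7.193  0.017]
0.35 [0.0, 0.0, 0.0, 0.01, 0.01, 0.01, 0.05, 0.04, 0.01, 0.01, 0.0, 0.0, 0.09, 0.09, 0.02, 0.02]
0.4 [0.09, 0.09, 0.14, 0.14, 0.0, 0.0, 0.05, 0.05, 0.01, 0.01, 0.08, 0.12, 0.13, 0.11, 0.11, 0.02]
0.45 [0.09, 0.09, 0.14, 0.14, 0.01, 0.02, 0.0, 0.0, 0.12, 0.11, 0.09, 0.09, 0.02, 0.11, 0.12, 0.01]
0.5 [0.0, 0.0, 0.0, 0.01, 0.04, 0.05, 0.06, 0.01, 0.12, 0.12, 0.12, 0.12, 0.12, 0.12, 0.12, 0.0]
0.55 [0.0, 0.01, 0.01, 0.01, 0.06, 0.04, 0.0, 0.01, 0.12, 0.12, 0.12, 0.12, 0.11, 0.11, 0.12, -0.0]
0.6 [0.01, 0.01, 0.17, 0.16, 0.11, 0.12, 0.0, 0.01, 0.01, 0.0, 0.0, 0.0, 0.0, 0.0, 0.0, 0.0]
0.65 [0.01, 0.0, 0.17, 0.17, 0.12, 0.12, 0.0, 0.01, 0.01, 0.0, 0.01, 0.01, 0.01, 0.0, 0.0, 0.01]
```

```bash
python3 -m handwheel '{"deltas":[[-1,-0.4,-0.9,0,0],[-1,-0.4,-0.9,0,0],[-1,-0.4,-0.9,0,0],[-1,-0.4,-0.9,0,0],[-1,-0.4,-0.9,0,0],[-1,-0.4,-0.9,0,0],[-1,-0.4,-0.9,0,0],[-1,-0.4,-0.9,0,0],[-1,0,0,0,0]]}'
python3 - <<'E'
from h import *
go(.386,.239,.175)
c=cam('wrist'); save('w1',c); np.save('pics/w1.npy',c,allow_pickle=True)
for p in((.4735,.3365,.108),(.428,.256,.126),(.402,.321,.09)): print(proj(c,p).round(1))
E
```

```text
clock: 1.78
tcp_pos: [0.3869, 0.2373, 0.3039]
orientation: [0.0, -0.021, 1.0, -0.0]
wrist_force: [-0.2, 0.2, -0.0]
finger_gap: 0.0002
grip_force: 0.0
t 1.775 tcp [0.3869 0.2373 0.3039] toolx [-0.999 -0.041 -0.   ] tooly [-0.041  0.999 -0.   ] F [-0.2  0.2 -0. ]
units [0.022 0.044 3.222]
[382.1 298.4]
[300.8 259.4]
[370.1 219.7]
```

View pics/w1.png

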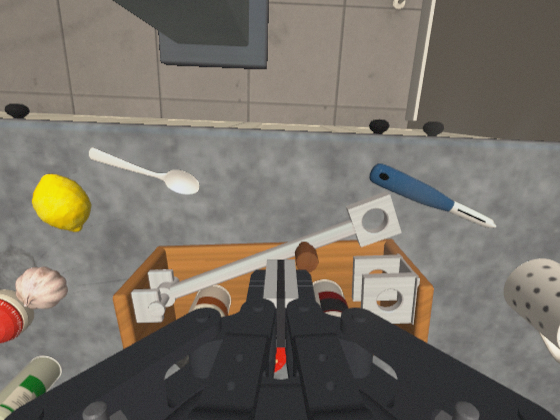

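The wrist view shows the knob at (307,255), the eye at (374,220) and the lug hole at (388,297). All three are within about 5 px of my predictions, so I go down behind the knob.

```bash
python3 -m handwheel '{"deltas":[[-1,0,0.1,0.8,0],[-1,0,0,0.8,0],[-1,0,0,0.8,0],[-1,0,0,0.8,0],[-1,0,0,0,0]]}'
python3 - <<'E'
from h import *
go(.456,.266,.175)
c=np.load('pics/w1.npy',allow_pickle=True).item();a=np.load('pics/scene0.npy',allow_pickle=True).item();b=np.load('pics/side0.npy',allow_pickle=True).item()
for n,w,p,q,z in(('lug',(388,297),(196.8,174.6),(223.9,157.8),.108),('eye',(374,220),(186.4,198.9),(203.9,175.4),.09)): print(n,onz(c,*w,z).round(4),tri(c,w,a,p).round(4),tri(c,w,b,q).round(4))
E
```

```text
clock: 2.45
tcp_pos: [0.3836, 0.2433, 0.1739]
orientation: [-0.003, -0.024, 1.0, -0.001]
wrist_force: [0.2, -0.0, 0.4]
finger_gap: 0.0001
grip_force: 0.0
t 2.45 tcp [0.3836 0.2433 0.1739] toolx [-0.999 -0.048  0.005] tooly [-0.048  0.999 -0.001] F [ 0.2 -0.   0.4]
units [-1.836  0.48  -0.037]
lug [0.4718 0.3418 0.108 ] [0.4819 0.3465 0.0954] [0.4765 0.3446 0.1016]
eye [0.4022 0.3246 0.09  ] [0.4046 0.3252 0.0855] [0.4035 0.3257 0.0865]
```

```bash
python3 -m handwheel '{"deltas":[[-1,-0.3,0.1,0,0],[-1,-0.3,0.1,0,0],[-1,-0.3,0.1,0,0],[-1,-0.3,0.1,0,0],[-1,-0.2,0.05,0,0],[-1,-0.2,0,0,0],[-1,-0.15,0,0,0],[-1,0,0,0,0]]}'
python3 - <<'E'
from h import *
go(.456,.266,.175)
for n in('scene','side'):
    c=cam(n); save(n+'1',c); np.save('pics/'+n+'1.npy',c,allow_pickle=True)
x=cv2.imread('pics/scene1.png')[140:240,170:310]; y=cv2.imread('pics/side1.png')[130:230,185:325]
cv2.imwrite('pics/z1.png',np.vstack([cv2.resize(i,None,fx=3,fy=3,interpolation=3) for i in(x,y)]))
E
```

```text
clock: 3.45
tcp_pos: [0.4554, 0.2643, 0.1759]
orientation: [0.0, -0.024, 1.0, 0.0]
wrist_force: [0.8, 0.1, -0.0]
finger_gap: 0.0002
grip_force: 0.0
t 3.45 tcp [0.4554 0.2643 0.1759] toolx [-0.999 -0.048 -0.   ] tooly [-0.048  0.999  0.   ] F [ 0.8  0.1 -0. ]
units [-0.018  0.043  0.021]
```

View pics/z1.png

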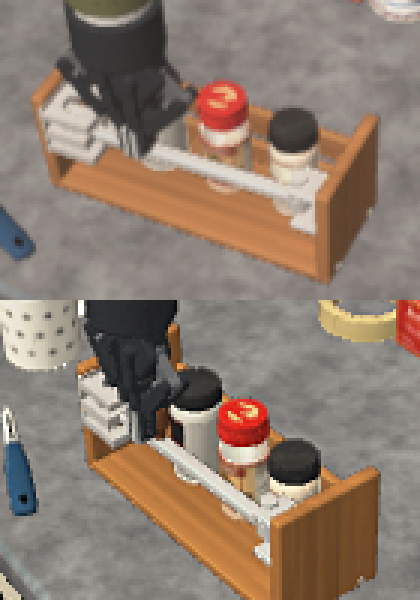

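The bar has swung nearly to the lugs with no stop force yet. I'll creep on until it meets the stop.

```bash
for i in 1 2 3; do python3 -m handwheel '{"deltas":[[-1,-0.05,0,0,0],[-1,0,0,0,0]]}' | egrep 'tcp|wrist'; done
```

```text
tcp_pos: [0.4569, 0.2645, 0.176]
wrist_force: [-0.8, 0.6, -0.4]
tcp_pos: [0.459, 0.2646, 0.1759]
wrist_force: [-0.1, 0.2, 0.0]
tcp_pos: [0.4607, 0.2647, 0.1758]
wrist_force: [-2.0, 0.4, 0.6]
```

```bash
python3 -m handwheel '{"deltas":[[-1,-0.05,0,0,0],[-1,0,0,0,0],[-1,0,0,0,0]]}' | egrep 'tcp|wrist';python3 -m handwheel '{"deltas":[[-1,-0.05,0,0,0],[-1,0,0,0,0]]}' | egrep 'tcp|wrist'
```

```text
tcp_pos: [0.4611, 0.2647, 0.1757]
wrist_force: [-6.3, -0.4, 3.9]
tcp_pos: [0.4615, 0.2647, 0.1754]
wrist_force: [-10.8, -0.3, 7.4]
```

Contact with the stop is clear: force is up to 11 N and the tool isn't advancing. I back off and travel above the pin block, opening the jaw on the way.

```bash
python3 -m handwheel '{"deltas":[[-1,0.4,0,0,0],[-1,0.3,0,-0.3,0],[-1,0,0,-0.9,0],[-1,0,0,-1,0],[-1,0,0,-1,0],[-1,0,-0.5,0,0],[0.5,0.05,-0.9,0,0],[0.5,0.05,-0.9,0,0],[0.5,0.05,-0.9,0,0],[0.5,0.05,-0.9,0,0],[0.5,0.05,-0.9,0,0],[0.5,0.05,-0.9,0,0],[0.5,0.05,-0.9,0,0],[0.5,0.05,-0.9,0,0],[0.5,0.05,-0.9,0,0],[0.5,0.05,-0.9,0,0],[0.5,0,-0.5,0,0],[0.5,0,0,0,0]]}'
python3 - <<'E'
from h import *
go(.442,-.205,.3)
for n in ('wrist','scene','side'):
    c=cam(n); save(n+'2',c); np.save('pics/'+n+'2.npy',c,allow_pickle=True)
    if n=='wrist': print(proj(c,(.442,-.205,.142)))
E
```

```text
clock: 7.18
tcp_pos: [0.4362, -0.1381, 0.3047]
orientation: [0.001, -0.023, 1.0, -0.001]
wrist_force: [0.1, 0.9, 1.3]
finger_gap: 0.0642
grip_force: 0.0
t 7.175 tcp [ 0.4362 -0.1381  0.3047] toolx [-0.999 -0.046 -0.002] tooly [-0.046  0.999 -0.001] F [0.1 0.9 1.3]
units [-0.069 -1.677  0.119]
[192.68933037 220.89500185]
```

View pics/wrist2.png

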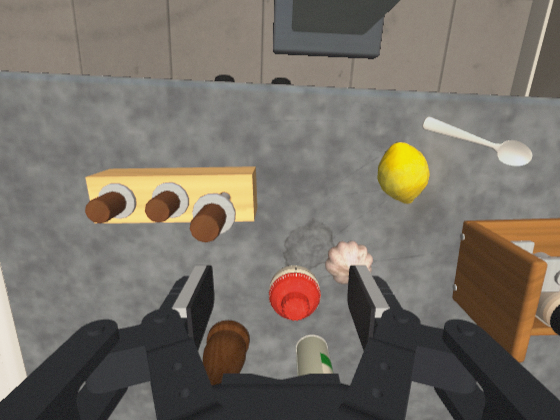

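The wrist view shows the tall pin's grip with its top near (205,229) and its collar near (215,213). That is a few mm off my estimate, so I refine using the grip centroids in the three views.

```bash
python3 - <<'E'
from h import *
C={n:np.load(f'pics/{n}2.npy',allow_pickle=True).item() for n in('wrist','scene','side')}
boxes=dict(wrist=(180,195,240,250),scene=(370,245,396,275),side=(335,268,360,298))
cen={}
for n,(x0,y0,x1,y1) in boxes.items():
    c=C[n]; f=c['frame'][y0:y1,x0:x1]; h=cv2.cvtColor(f,cv2.COLOR_RGB2HSV)
    m=((h[...,2]<120)&(h[...,1]>90)&((h[...,0]<15)|(h[...,0]>170))).astype(np.uint8)
    k,l,st,ce=cv2.connectedComponentsWithStats(m); i=1+st[1:,4].argmax()
    cen[n]=ce[i]+[x0,y0]; print(n,st[i],cen[n].round(1),onz(c,*cen[n],.124).round(4),'rect',cv2.minAreaRect(np.argwhere(l==i)[:,::-1].astype(np.float32)))
    cen[n+'m']=(l==i)
for p,q in(('wrist','scene'),('wrist','side'),('scene','side')): print(p,q,tri(C[p],cen[p],C[q],cen[q]).round(4))
E
```

```text
wrist [ 11   9  35  36 392] [213.3 214.4] [ 0.442 -0.193  0.124] rect ((31.273609161376953, 23.734149932861328), (29.313508987426758, 29.96092414855957), 37.69424057006836)
scene [ 7  9 12 12 69] [381.8 261.1] [ 0.4403 -0.1978  0.124 ] rect ((11.680413246154785, 15.469072341918945), (10.153462409973145, 9.645788192749023), 23.96249008178711)
side [  6   5  12  19 133] [346.2 284.4] [ 0.4435 -0.2022  0.124 ] rect ((11.5, 14.0), (18.0, 11.0), 90.0)
wrist scene [ 0.4461 -0.196   0.1143]
wrist side [ 0.4474 -0.1958  0.114 ]
scene side [ 0.4482 -0.1969  0.1146]
```

```bash
python3 - <<'E'
from h import *
C={n:np.load(f'pics/{n}2.npy',allow_pickle=True).item() for n in('wrist','scene','side')}
for n,c in C.items():
    P=cloud(c); m=(abs(P[...,0]-.445)<.03)&(abs(P[...,1]+.2)<.03)&(P[...,2]>.11)&(P[...,2]<.16)
    Q=P[m]; print(n,m.sum(),'zpct',np.percentile(Q[:,2],[50,80,95,99]).round(4))
    zt=np.percentile(Q[:,2],97); T=m&(P[...,2]>zt-.003); p=P[T]
    v,u=np.nonzero(T); print('  top n',T.sum(),'mean',p.mean(0).round(4),'mid',((p.min(0)+p.max(0))/2).round(4),'ext',np.ptp(p,axis=0).round(4),'px',u.mean().round(1),v.mean().round(1))
    print('  all mid',((Q.min(0)+Q.max(0))/2).round(4),np.ptp(Q,axis=0).round(4))
    v,u=np.nonzero(m);
    print('  collar pts',[ (x.mean(0).round(4),np.ptp(x,axis=0).round(3)) for x in [P[(abs(P[...,0]-.445)<.03)&(abs(P[...,1]+.2)<.026)&(abs(P[...,2]-.106)<.003)]]])
E
```

```text
wrist 1016 zpct [0.1409 0.1418 0.1424 0.1429]
  top n 640 mean [ 0.4472 -0.1964  0.1414] mid [ 0.4477 -0.1965  0.1414] ext [0.0225 0.0226 0.0036] px 204.3 227.5
  all mid [ 0.4473 -0.1965  0.1267] [0.0233 0.0235 0.0331]
  collar pts [(array([ 0.4416, -0.1934,  0.1055]), array([0.035, 0.038, 0.006]))]
scene 153 zpct [0.137  0.1406 0.1421 0.1427]
  top n 54 mean [ 0.4466 -0.1987  0.1409] mid [ 0.4468 -0.1986  0.1411] ext [0.0209 0.0213 0.0036] px 384.5 254.9
  all mid [ 0.4467 -0.1982  0.1267] [0.0249 0.0236 0.0324]
  collar pts [(array([ 0.4405, -0.1988,  0.1051]), array([0.033, 0.036, 0.006]))]
side 196 zpct [0.135  0.141  0.1427 0.1443]
  top n 60 mean [ 0.4458 -0.1986  0.1416] mid [ 0.4463 -0.1982  0.1424] ext [0.022  0.0218 0.005 ] px 346.6 276.9
  all mid [ 0.4457 -0.1992  0.1275] [0.0238 0.0238 0.0349]
  collar pts [(array([ 0.4421, -0.2038,  0.1057]), array([0.038, 0.037, 0.006]))]
```

```bash
python3 -m handwheel '{"deltas":[[0.5,-0.1,-0.75,0,0],[0.5,-0.1,-0.75,0,0],[0.5,0,0,0.6,0],[0.5,0,0,0.6,0],[0.5,0,0,0,0]]}' >/dev/null
python3 -c "
from h import *
go(.447,-.1975,.188)"
```

```text
t 7.95 tcp [ 0.4462 -0.195   0.2545] toolx [-0.999 -0.049  0.003] tooly [-0.049  0.999  0.002] F [-0.8  1.1 -0.2]
units [-0.022 -0.067  1.663]
```

```bash
python3 -m handwheel '{"deltas":[[0.5,-0.02,-0.06,0.6,0],[0.5,0,0,0.6,0],[0.5,0,0,0.46,0],[0.5,0,0,0,0],[-1,0,0,0,0],[-1,0,0,0,0],[-1,0,0,0,0],[-1,0,0,0,0],[-1,0,0,0,0]]}' 60
python3 -m handwheel '{"deltas":[[-1,0,0,-0.25,0],[-1,0,0,-0.5,0],[-1,0,0,-0.5,0],[-1,0,0,0,0]]}'
```

```text
clock: 9.07
tcp_pos: [0.4487, -0.199, 0.1908]
orientation: [0.001, -0.024, 1.0, -0.0]
wrist_force: [-0.6, 1.0, 6.0]
finger_gap: 0.0225
grip_force: 58.5
clock: 9.57
tcp_pos: [0.4488, -0.1995, 0.2412]
orientation: [0.001, -0.024, 1.0, -0.001]
wrist_force: [0.1, -0.7, -1.9]
finger_gap: 0.0222
grip_force: 58.8
```

```bash
python3 -m handwheel '{"deltas":[[-1,0,0,-0.8,0],[-1,0,0,-0.8,0],[-1,0,0,-0.8,0],[-1,0.03,0.5,0,0],[-1,0.03,0.92,0,0],[-1,0.03,0.92,0,0],[-1,0.03,0.92,0,0],[-1,0.03,0.92,0,0],[-1,0.03,0.92,0,0],[-1,0.03,0.92,0,0],[-1,0.03,0.92,0,0],[-1,0.03,0.92,0,0],[-1,0.03,0.92,0,0],[-1,0.03,0.92,0,0],[-1,0.03,0.92,0,0],[-1,0.03,0.92,0,0],[-1,0.03,0.92,0,0],[-1,0,0,0,0],[-1,0,0,0,0]]}'
python3 - <<'E'
from h import *
go(.4735,.34,.335)
for n in ('wrist','scene','side'):
    c=cam(n); save(n+'3',c); np.save('pics/'+n+'3.npy',c,allow_pickle=True)
    P=cloud(c); h=cv2.cvtColor(c['frame'],cv2.COLOR_RGB2HSV)
    m=(abs(P[...,2]-.108)<.005)&(abs(P[...,0]-.47)<.045)&(abs(P[...,1]-.34)<.04)
    print(n,'plate',m.sum(),P[m].min(0).round(3),P[m].max(0).round(3))
x=cv2.imread('pics/scene3.png')[60:220,150:320]; y=cv2.imread('pics/side3.png')[40:220,160:330]; w=cv2.imread('pics/wrist3.png')
cv2.imwrite('pics/z3.png',np.hstack([cv2.resize(x,(400,376),interpolation=3),cv2.resize(y,(400,376),interpolation=3)]))
cv2.imwrite('pics/z3w.png',w)
E
```

```text
clock: 11.95
tcp_pos: [0.4062, 0.2979, 0.3342]
orientation: [-0.001, -0.024, 1.0, -0.001]
wrist_force: [-0.2, -0.6, -0.9]
finger_gap: 0.0219
grip_force: 59.1
t 11.95 tcp [0.4062 0.2979 0.3342] toolx [-0.999 -0.049  0.002] tooly [-0.049  0.999 -0.001] F [-0.2 -0.6 -0.9]
units [-1.732  0.97  -0.026]
wrist plate 932 [0.448 0.331 0.103] [0.513 0.378 0.113]
scene plate 234 [0.447 0.3   0.103] [0.514 0.379 0.113]
side plate 247 [0.446 0.302 0.103] [0.515 0.378 0.113]
```

View pics/z3.png

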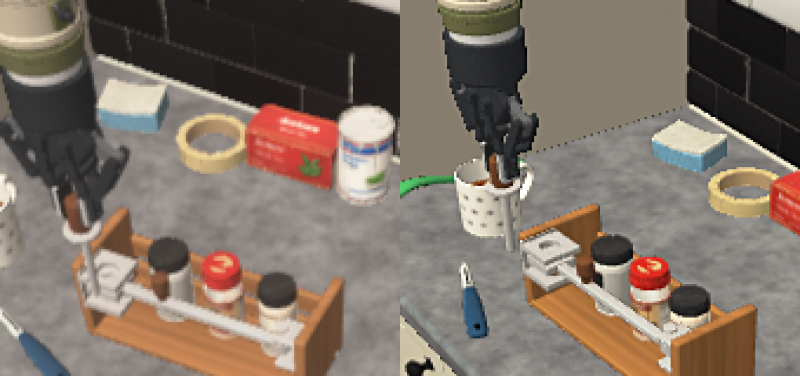

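The bar is home, with its eye between the two lugs, and the pin hangs upright in the jaws. Next I fit the hole's rim contour in the unobstructed views, and locate the held pin's collar and tip.

```bash
python3 - <<'E'
from h import *
for f in('scene0','side0','scene2','side2','scene3','side3','w1','wrist3'):
    c=np.load(f'pics/{f}.npy',allow_pickle=True).item(); P=cloud(c)
    near=(abs(P[...,0]-.475)<.05)&(abs(P[...,1]-.34)<.045)
    m=((abs(P[...,2]-.1085)<.0035)&near).astype(np.uint8)
    cs,hi=cv2.findContours(m,cv2.RETR_CCOMP,cv2.CHAIN_APPROX_NONE)
    for k,q in enumerate(cs):
        if hi[0][k][3]>=0 and cv2.contourArea(q)>12:
            xy=np.array([onz(c,u,v,.108)[:2] for u,v in q[:,0]],np.float32)*1000
            (x,y),r=cv2.minEnclosingCircle(xy); print(f,'hole',round(x,1),round(y,1),'r',round(r,1),'ext',np.ptp(xy,axis=0).round(1),'mid',((xy.min(0)+xy.max(0))/2).round(1))
for f in('scene3','side3','wrist3'):
    c=np.load(f'pics/{f}.npy',allow_pickle=True).item(); P=cloud(c); s=np.array([.4062,.2979])
    r=(np.hypot(P[...,0]-s[0],P[...,1]-s[1])<.022)
    for lo,hi_ in((.14,.225),(.14,.17),(.20,.23),(.24,.25)):
        m=r&(P[...,2]>lo)&(P[...,2]<hi_)
        if m.any(): print(f,lo,hi_,m.sum(),'mean',P[m].mean(0).round(4),'mid',((P[m].min(0)+P[m].max(0))/2).round(4),'min',P[m].min(0).round(4))
E
```

```text
scene0 hole 465.7 359.2 r 11.4 ext [20.9 13.8] mid [465.7 359.2]
scene0 hole 474.2 342.5 r 16.1 ext [29.8 30.2] mid [474.8 341.7]
side0 hole 473.7 340.7 r 14.5 ext [22.4 27.1] mid [473.1 340.1]
scene2 hole 472.9 339.4 r 15.8 ext [28.  30.1] mid [473.9 339.5]
side2 hole 474.7 342.9 r 16.8 ext [26.8 31.2] mid [473.3 342.1]
side3 hole 474.2 338.1 r 16.6 ext [24.8 31.7] mid [474.2 338.5]
w1 hole 474.2 342.8 r 12.5 ext [24.  24.7] mid [474.  342.9]
scene3 0.14 0.225 86 mean [0.4029 0.2945 0.1913] mid [0.4038 0.2964 0.1899] min [0.3985 0.2906 0.1554]
scene3 0.14 0.17 17 mean [0.4031 0.295  0.1625] mid [0.4032 0.2969 0.1627] min [0.3985 0.2917 0.1554]
scene3 0.2 0.23 37 mean [0.4028 0.2941 0.2158] mid [0.4037 0.2953 0.2156] min [0.3988 0.2906 0.2021]
scene3 0.24 0.25 83 mean [0.3983 0.2907 0.2472] mid [0.4049 0.2949 0.2456] min [0.3875 0.2766 0.2412]
side3 0.14 0.225 96 mean [0.4036 0.2948 0.1904] mid [0.4047 0.2949 0.1879] min [0.3988 0.2886 0.1514]
side3 0.14 0.17 19 mean [0.4036 0.2957 0.1616] mid [0.404  0.2955 0.1604] min [0.3994 0.2903 0.1514]
side3 0.2 0.23 43 mean [0.4038 0.2943 0.2149] mid [0.4046 0.2949 0.2147] min [0.3994 0.2886 0.2001]
side3 0.24 0.25 65 mean [0.4019 0.2897 0.2473] mid [0.4043 0.2944 0.2459] min [0.3863 0.276  0.242 ]
wrist3 0.14 0.225 261 mean [0.4011 0.2987 0.1827] mid [0.4024 0.2987 0.1815] min [0.3996 0.2937 0.1562]
wrist3 0.14 0.17 59 mean [0.4011 0.2989 0.1636] mid [0.4025 0.2987 0.1629] min [0.3999 0.294  0.1562]
wrist3 0.2 0.23 27 mean [0.4006 0.2985 0.2028] mid [0.4008 0.2984 0.2035] min [0.3997 0.2951 0.2002]
wrist3 0.24 0.25 1285 mean [0.3941 0.2972 0.2485] mid [0.3972 0.2978 0.2469] min [0.3864 0.2791 0.2439]
```

```bash
python3 -m handwheel '{"deltas":[[-1,-0.44,0.25,0,0],[-1,-0.44,0.25,0,0],[-1,-0.44,0.25,0,0],[-1,-0.44,0.25,0,0],[-1,0,0,0,0],[-1,0,0,0.4,0],[-1,0,0,0.4,0],[-1,0,0,0,0],[-1,0,0,0,0]]}' >/dev/null
python3 - <<'E'
from h import *
go(.4746,.3415,.199)
s=status.get_state()['tcp_pos']
for f in('scene','side'):
    c=cam(f); save(f+'4',c); P=cloud(c)
    r=(np.hypot(P[...,0]-s[0],P[...,1]-s[1])<.02)
    m=r&(P[...,2]>.13)&(P[...,2]<.185); print(f,m.sum(),P[m].mean(0).round(4))
x=cv2.imread('pics/scene4.png')[120:210,150:240]; y=cv2.imread('pics/side4.png')[100:190,180:270]
cv2.imwrite('pics/z4.png',np.hstack([cv2.resize(i,(400,400),interpolation=3) for i in(x,y)]))
E
```

```text
t 13.225 tcp [0.4755 0.3411 0.3043] toolx [-0.999 -0.048 -0.001] tooly [-0.048  0.999  0.   ] F [-0.2  1.3 -0.6]
units [0.023 0.011 2.632]
scene 58 [0.4722 0.3384 0.1577]
side 68 [0.4728 0.3389 0.158 ]
```

View pics/z4.png

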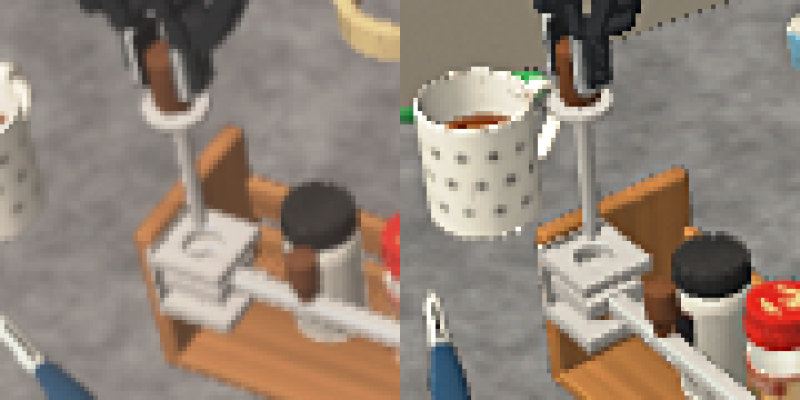

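Both views show the tip over the upper lug's hole, with about 15 mm of height left. I lower the pin in steps and watch the force.

```bash
python3 -m handwheel '{"deltas":[[-1,0.02,0,0.25,0],[-1,0,0,0.25,0],[-1,0,0,0.25,0],[-1,0,0,0,0]]}' | egrep 'tcp|wrist|grip';python3 -m handwheel '{"deltas":[[-1,0,0,0.25,0],[-1,0,0,0.25,0],[-1,0,0,0.25,0],[-1,0,0,0,0]]}' | egrep 'tcp|wrist|grip';
```

```text
tcp_pos: [0.4742, 0.3412, 0.272]
wrist_force: [0.4, -1.0, -0.9]
grip_force: 59.1
tcp_pos: [0.4743, 0.3411, 0.2422]
wrist_force: [0.5, 0.0, -0.8]
grip_force: 59.1
```

```bash
python3 -m handwheel '{"deltas":[[-1,0,0,0.25,0],[-1,0,0,0.25,0],[-1,0,0,0.25,0],[-1,0,0,0,0]]}' | egrep 'tcp|wrist|grip';python3 -m handwheel '{"deltas":[[-1,0,0,0.15,0],[-1,0,0,0.1,0],[-1,0,0,0.05,0],[-1,0,0,0,0],[-1,0,0,0,0]]}' | egrep 'clock|tcp|wrist|grip'
```

```text
tcp_pos: [0.4742, 0.3411, 0.2122]
wrist_force: [-0.0, 0.2, 0.0]
grip_force: 59.1
clock: 15.45
tcp_pos: [0.4749, 0.3415, 0.2017]
wrist_force: [0.1, 0.4, -0.3]
grip_force: 59.1
```

```bash
for i in 1 2; do python3 -m handwheel '{"deltas":[[-1,0,0,0.04,0],[-1,0,0,0,0]]}' | egrep 'tcp|wrist'; done
python3 -m handwheel '{"deltas":[[0.2,0,0,0,0],[0.2,0,0,0,0],[0.2,0,0,0,0],[0.2,0,0,0,0]]}' | egrep 'tcp|wrist|g'
python3 -m handwheel '{"deltas":[[0.2,0,0,-0.3,0],[0.2,0,0,-0.5,0],[0.2,0,0,-0.8,0],[0.2,0,0,-0.8,0],[0.2,0.5,0,-0.8,0],[0.2,0.9,0,0,0],[0.2,0.9,0,0,0],[0.2,0.9,0,0,0],[0.2,0,0,0,0],[0.2,0,0,0,0]]}'
python3 - <<'E'
from h import *
ims=[]
for f,(x0,y0) in(('scene',(150,130)),('side',(180,115))):
    c=cam(f); P=cloud(c); save(f+'5',c)
    r=(np.hypot(P[...,0]-.474,P[...,1]-.341)<.03)&(P[...,2]>.122)&(P[...,2]<.17); Q=P[r]
    print(f,r.sum(),'top',np.percentile(Q[:,2],96).round(4),((Q.min(0)+Q.max(0))/2).round(4),np.ptp(Q,axis=0).round(4))
    ims.append(cv2.resize(c['frame'][y0:y0+90,x0:x0+90],(400,400),interpolation=3)[...,::-1])
cv2.imwrite('pics/z5.png',np.hstack(ims))
E
```

```text
tcp_pos: [0.4748, 0.3414, 0.1998]
wrist_force: [-0.0, 0.1, -1.3]
tcp_pos: [0.4749, 0.3415, 0.1992]
wrist_force: [-0.7, 0.3, 4.1]
tcp_pos: [0.4748, 0.3414, 0.1982]
wrist_force: [-0.4, -0.8, 0.5]
finger_gap: 0.0513
grip_force: 0.0
clock: 17.7
tcp_pos: [0.3475, 0.3356, 0.3272]
orientation: [0.001, -0.024, 1.0, 0.001]
wrist_force: [-0.6, 0.0, 0.1]
finger_gap: 0.051
grip_force: 0.0
scene 105 top 0.1507 [0.4729 0.3382 0.1379] [0.0244 0.023  0.0295]
side 106 top 0.1506 [0.4731 0.3375 0.1374] [0.0236 0.0223 0.0308]
```

View pics/z5.png

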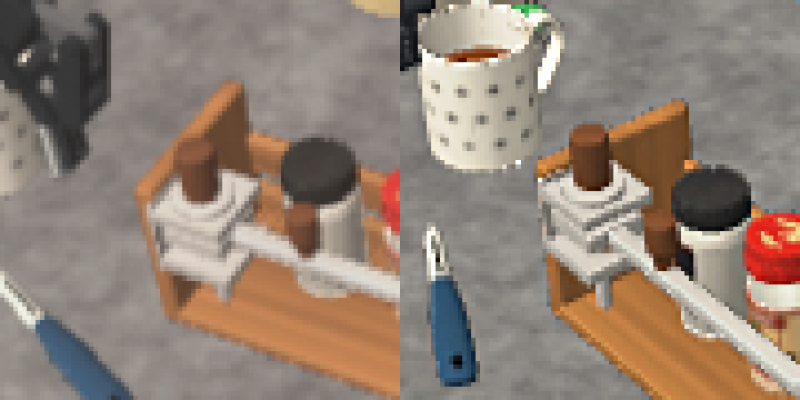

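The pin is upright, its collar sits on the upper lug and its shank shows below the lower lug. Its top is at z 0.1505 (expected 0.150), and the gripper is clear, so I hand in.

```bash
python3 -c "
from workcell import hand_in
print(hand_in())"
```

```text
the job is handed in; nothing more can be done
None
```

I swung the bar home against its stop, dropped the long pin through both lugs and the bar's eye until its collar sat on the upper lug, let go, and handed the job in at about 18 s; no verdict was returned.

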